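Calibrate the laboratory balance with the 200 g weight

TASK

Calibrate the balance: with its pan empty press the blue zero key and then the yellow calibration key, gently stand the 200 g weight (the middle-sized of the three steel weights) in the middle of the pan and let go, press the green confirm key, then stand the weight back in the compartment of the wooden tray that it came from. Press each of these keys right down and let it come back up, one at a time and no other key. Never load the pan beyond about 1.5 kg, do not let the weight drop, do not knock the glass shield, and leave the other two weights and everything else on the bench where they are.

Things in the scene. Friction and masses are not known exactly. Their poses are not given: they have to be found in the camera images.
- balance: White and grey precision balance, 220 mm wide, 300 mm deep, fixed. Origin: centre of its underside; x from its front (key side, towards the robot) to its rear, y to the left seen from the robot. Its front strip, 50 mm long, slopes at 30 degrees to the horizontal, from 36 mm high in front to 61 mm at the flat deck, with a black display above one row of five keys.
- shield: Glass draft shield on the balance: four upright panes round the pan, open on top, 182 mm square outside, 174 inside, from 61 to 161 mm above the bench, centred on the pan. Its front pane rises directly behind the key strip, 35 mm behind the key tops, so a tool pressing keys must lean back towards the robot, along the key's axis. Origin: at deck height, 15 mm behind the pan's centre.
- pan: Round steel weighing pan, 120 mm diameter, 4 mm thick, inside the glass shield and open above. Origin: the centre of its flat top face, 75 mm above the bench; z up. The pan is spring-borne and gives 0.4 mm per newton, 6 mm at most (about 0.6 mm under the 200 g weight).
- key_power_top (a point): Centre of the top face of the red power key, the leftmost of the row (greatest balance y). Leave alone. Same shape and axes as the zero key.
- key_menu_top (a point): Centre of the top face of the grey menu key, second from the left. Leave alone. Same shape and axes as the zero key.
- key_zero_top (a point): Centre of the top face of the blue zero key, middle of the row. Each cap: 22 mm along the row, 18 mm up the slope, 9 mm proud of the panel; keys 38 mm apart. Axes: z out of the key along its travel (30 degrees from vertical, leaning to the robot), y along the row to the left, x up the slope. Travel 4 mm along -z against a spring, 1.5 N at first, 5 N at the bottom; springs back.
- key_cal_top (a point): Centre of the top face of the yellow calibration key, second from the right. Same shape and axes as the zero key.
- key_confirm_top (a point): Centre of the top face of the green confirm key, the rightmost of the row. Same shape and axes as the zero key.
- key_power (a joint): Travel of the red power key in m, 0 up, 0.004 fully down.
- key_menu (a joint): Travel of the grey menu key in m, 0 up, 0.004 fully down.
- key_zero (a joint): Travel of the blue zero key in m, 0 up, 0.004 fully down.
- key_cal (a joint): Travel of the yellow calibration key in m, 0 up, 0.004 fully down.
- key_confirm (a joint): Travel of the green confirm key in m, 0 up, 0.004 fully down.
- tray: Fixed dark wooden weight tray, 70 mm by 200 mm (long side along its y), 16 mm high, walls and floor 5 mm thick, two dividers making three compartments of about 60 by 60 mm in a row along y, centres about 64 mm apart. Origin: centre of its underside. The three weights stand one in each compartment, in an order that changes.
- weight200_mid (a point): Centre, half-way up, of the 200 g weight: polished steel, 52 mm high; round body 30 mm in diameter and 33 mm high, 13 mm neck, and on top a round grip knob of 22 mm diameter that spans 13 to 26 mm above this point. Its underside is 26 mm below this point. Stands upright, z up. Held by the knob, the fingers stay above the tray's walls.
- weight100_mid (a point): Centre of the smallest weight, 100 g, 24 mm in diameter and 40 mm high. Leave alone.
- weight500_mid (a point): Centre of the largest weight, 500 g, 40 mm in diameter and 68 mm high. Leave alone.
- mount0: Black round specimen mount, 30 mm in diameter, 18 mm high, loose on the bench in front of the balance. Origin: centre of its underside. Leave alone.
- mount1: Red round specimen mount, the same size, in front of the balance. Origin: centre of its underside. Leave alone.
- beaker: Steel beaker, 68 mm in diameter, 85 mm high, to the left of the balance. Origin: centre of its underside. Leave alone.
- bottle: Closed white plastic bottle with a blue cap, 60 mm in diameter, 150 mm high, to the left of the balance. Origin: centre of its underside. Leave alone.
- brush: Small brush, 150 mm long, lying behind the tray. Leave alone.
- dish: Closed flat round dish, 90 mm in diameter, 14 mm high, behind the tray. Origin: centre of its underside. Leave alone.
There are look-alikes about, which are no part of the job. Leave any orange, pink or purple look-alike of the part that bears weight200_mid alone.

How it is judged (in metres and radians):
On the way, in this order (a step that is already met when the one before it is completed fails the run):
1. the zero key is pressed down, the pan empty (value of joint key_zero above 0.003 m and contact force between pan and anything else below 0.3 N), for 0.05 s.
2. the zero key is up again and the calibration key is pressed down, the pan empty (value of joint key_cal above 0.003 m and value of joint key_zero below 0.001 m and contact force between pan and anything else below 0.3 N), for 0.05 s.
3. the 200 g weight stands upright in the middle of the pan, within 15 mm, released and at rest, the keys up (contact force between weight200 and pan above 1 N and horizontal distance between weight200_mid and pan below 0.015 m and angle between weight200_mid's own z axis and vertical below 0.1 rad and contact force between weight200 and the arm below 0.05 N and contact force between weight200 and the fingers below 0.05 N and linear speed of weight200 below 0.02 m/s and value of joint key_cal below 0.001 m), for 0.2 s.
4. the confirm key is pressed down with the released weight standing in the middle of the pan (value of joint key_confirm above 0.003 m and contact force between weight200 and pan above 1 N and horizontal distance between weight200_mid and pan below 0.015 m), for 0.05 s.
At the end, for the whole second after the job is handed in: The 200 g weight stands upright and at rest, released, in the tray compartment it came from (its centre within 28 mm of where it started), the pan is empty and all keys are up (distance of weight200_mid from where it was at the start of the episode below 0.028 m and angle between weight200_mid's own z axis and vertical below 0.1 rad and contact force between weight200 and tray above 1 N and contact force between weight200 and the fingers below 0.05 N and linear speed of weight200 below 0.02 m/s and contact force between pan and anything else below 0.3 N and value of joint each of key_zero, key_cal, key_confirm below 0.001 m); the robot touches nothing.
It fails at once if a wrong key is pressed: power or menu, two keys at once, confirm without the 200 g weight on the pan, or zero or calibration with it on the pan (value of joint any of key_power, key_menu above 0.002 m or (value of joint each of key_zero, key_cal above 0.002 m or value of joint each of key_cal, key_confirm above 0.002 m or value of joint each of key_zero, key_confirm above 0.002 m) or (value of joint key_confirm above 0.002 m and horizontal distance between weight200_mid and pan above 0.06 m) or (value of joint any of key_zero, key_cal above 0.002 m and horizontal distance between weight200_mid and pan below 0.06 m)).
It fails at once if the pan is loaded with more than 15 N (contact force between pan and anything else above 15 N).
It fails at once if the glass shield is knocked with more than 8 N (contact force between shield and anything else above 8 N).
It fails at once if the 200 g weight is let fall from more than about 6 mm (linear speed of weight200 above 0.35 m/s and contact force between weight200 and the fingers below 0.05 N).
It fails at once if another weight or a bystander is moved by more than 15 mm (distance of any of weight100_mid, weight500_mid, mount0, mount1, beaker, bottle, brush, dish from where it was at the start of the episode above 0.015 m).
It also fails if it takes over 72 s, if anything falls off the work surface, if the arm or the gripper's body presses on something with over 40 N, if the wrist force passes 120 N, or if a joint passes its speed limit or range.

ROBOT

A 6-joint arm with a two-finger parallel gripper is mounted at the origin on the work surface. World frame = base frame: x ahead of the robot, y to its left, z up, the work surface at z = 0. Lengths are in mm, angles in rad, forces in N, time in s.
With the tool pointing down it reaches from about 275 to 1000 mm from the base axis. Payload 8.4 kg.
Tool frame: the origin (TCP) lies midway between the tips of the shut fingers; the grasp point (between the pads) lies 19 mm behind it (r.grip_point_offset is the distance from the TCP to the grasp point, in mm); z points along the fingers, x is the direction in which the jaws open and shut, and the axes are right-handed (so a half turn about z gives the same grasp; the last joint's range is limited). The gripper opens to 85 mm and grips with 20 to 120 N. Pads are 22 mm wide; open, the fingers measure 114 mm over their backs; the gripper's body (76 mm by 85 mm) begins 54 mm behind the grasp point. The pads swing forward as they close: fully open they stand 13 mm farther back than shut.
Start: joints at [1.145, 0.353, 1.633, -0, 1.155, -0.002], TCP at [257.016, 569.711, 231.281] pointing down, gripper open.
Joint ranges: [-2.63, 2.63], [-0.92, 2.1], [0.06, 2.66], [-1.3, 4.44], [0, 2.69], [-3.02, 3.02]. Speed limits (rad/s): [2.22, 2.22, 2.79, 3.14, 3.14, 3.14].

INTERFACE

Orientations are given as [roll, pitch, yaw] about the fixed x, y, z axes, in that order (R = Rz(yaw) Ry(pitch) Rx(roll)).
In Python, from rig import monitor, vision, sign_off, r gives the robot as it stands.
- The arm moves only by the shell command python3 -m inch 'ROWS' [FORCE]. ROWS is JSON, a list of rows, each an object with "dp": the shift along the tool's x, y, z in mm, a list of three; "angular": the turn, a rotation vector about the tool's x, y, z in rad, a list of three; "fingers": the closure in counts, from 0 (fully open) to 255 (shut). A call has 1 to 12 rows; each row is the pose to reach, as a shift and turn from the pose commanded when the call began, along the tool's axes at that moment; what a row does not reach only later rows make up. A row lasts 1/12 s, in which the tool goes at most 41.7 mm and 7.16 degrees, less where a joint would pass 70% of its speed; a pose out of reach is approached as far as the arm can. A call with a gripper value outside its range is refused whole. The fingers move at their own pace and stop on an object; FORCE is the grip in N (left out, the last holds). Time passes only in rows, so rows that repeat a pose let the fingers close. It gives the time, the measured TCP pose, the force and the opening at its end, in the units of the state.
- monitor.sense(): the state, without advancing time (a new reading comes with each control period).
- vision.grab_frame(name): name is "scene" or "top" or "wrist"; returns (picture, depth): 400x640x3 uint8, blue, green, red; 400x640 float32, mm along the optical axis (not along the pixel's ray), 0 where there is no reading.
- vision.camera_params(name): a dict with "fx", "fy", "cx", "cy" (pixels), "R" (3x3) and "t" (3): a world point X has camera coordinates R X + t. Camera axes: x right, y down, z forward; pixel columns grow to the right and rows downward; lengths in mm; the calibration is good to about 2 mm. A picture is of the moment at which its call begins: read the wrist's pose just before it. camera_params takes no time and is no camera call; for the wrist camera it gives the pose at the moment of the call.
- sign_off(): hands the job in, once; it reports no verdict.
The state is a dict: "clock": time; "qpos": joint angles; "qvel": joint speeds; "joint_efforts": joint torques, N m; "eef_pos": TCP position; "tcp_rot": TCP orientation; "contact_force": force on the tool from outside, world axes, zero at the start; "wrist_torque": the same for the moment, N m; "opening": opening from 0.0 (shut) to 1.0 (fully open).
Only numpy, scipy, OpenCV 4.12 (cv2) and the standard library are available. Lean on these libraries where they do the work, as an engineer would, in place of code of your own. Each camera call takes 0.05 s, during which the arm holds its last target.

## Working session

There is one attempt and no reset: what is moved stays moved. The work goes in short steps, Python scripts to look and compute and a shell command to move; the robot and the scene stay as the last step left them, time stands still between calls to the robot, and variables do not carry over. Pictures are saved under pics/ and viewed, and the job is handed in when it is done.

```bash
mkdir -p pics; ls; cat > look.py <<'E'
import sys,cv2,numpy as np
from rig import monitor,vision,r
for n in sys.argv[2:]:
    P=vision.camera_params(n); im,d=vision.grab_frame(n)
    cv2.imwrite(f'pics/{n}_{sys.argv[1]}.png',im); np.savez(f'pics/{n}_{sys.argv[1]}.npz',im=im,d=d,**{k:np.array(v) for k,v in P.items()})
s=monitor.sense(); print(s['clock'],np.round(s['eef_pos'],1),np.round(s['tcp_rot'],3),np.round(s['contact_force'],1),s['opening'])
E
python3 look.py a scene top
```

```text
pics
0.1 [256.9 569.3 230.6] [3.142e+00 1.000e-03 1.147e+00] [ 0.5 -0.6 -0.5] 1.0037446734921256
```

View pics/scene_a.png

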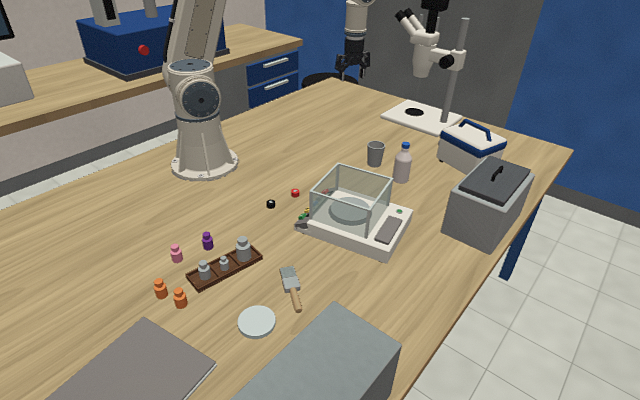

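View pics/top_a.png

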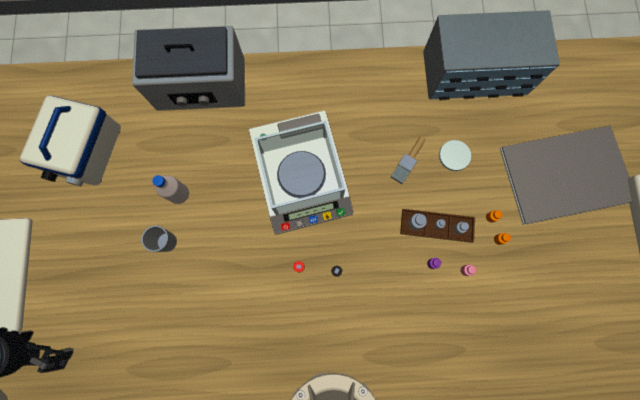

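```bash
python3 -c "
import numpy as np
for n in ['scene','top']:
    z=np.load(f'pics/{n}_a.npz'); print(n,z['fx'],z['fy'],z['cx'],z['cy'],z['R'].round(4).tolist(),z['t'].round(1), (-z['R'].T@z['t']).round(1))"
```

```text
scene 417.28218707449383 417.28218707449383 316.7851467899779 200.40699716584763 [[0.7685, 0.6395, 0.022], [0.3873, -0.4376, -0.8115], [-0.5093, 0.6322, -0.5839]] [-427.9 -145.7 1595.2] [1197.7 -798.5  822.6]
top 406.4027928939972 406.4027928939972 327.31423330521943 203.2723096341585 [[-0.0531, -0.9986, 0.0065], [-0.9782, 0.0507, -0.2013], [0.2006, -0.017, -0.9795]] [  14.   558.2 1026.8] [ 340.8    3.2 1118.1]
```

```bash
python3 -c "
import cv2
t=cv2.imread('pics/top_a.png'); s=cv2.imread('pics/scene_a.png')
cv2.imwrite('pics/ta1.png',cv2.resize(t[100:250,240:365],None,fx=4.5,fy=4.0*0+4,interpolation=2)) 
cv2.imwrite('pics/ta2.png',cv2.resize(t[190:280,390:520],None,fx=6,fy=6,interpolation=2))
cv2.imwrite('pics/sa1.png',cv2.resize(s[150:310,140:420],None,fx=2.8,fy=2.8,interpolation=2))
"
```

```text
(no output)
```

View pics/ta1.png

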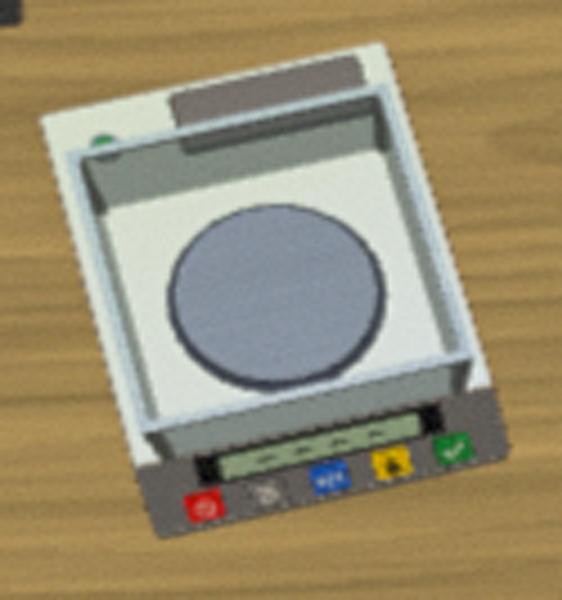

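View pics/ta2.png

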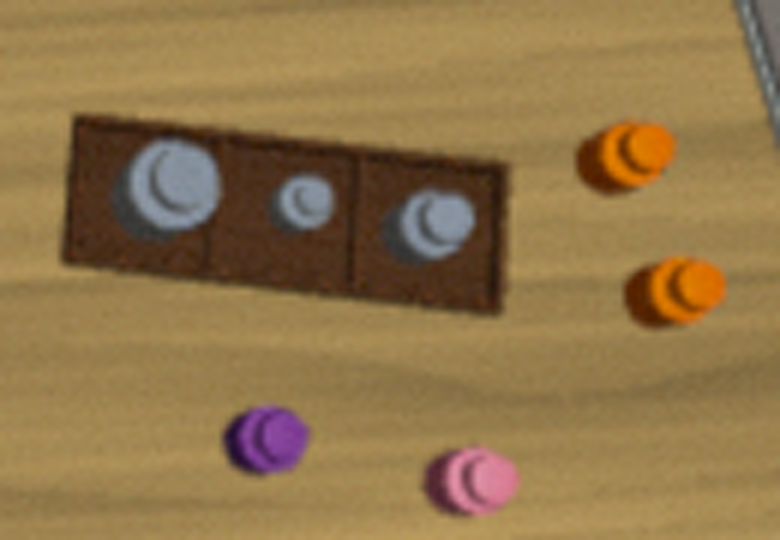

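View pics/sa1.png

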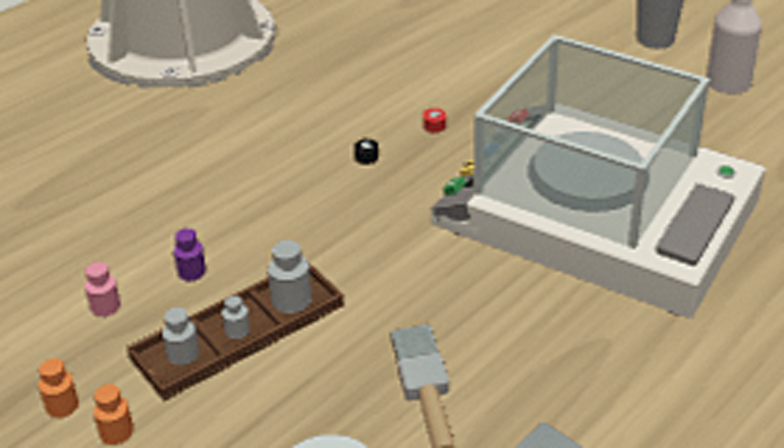

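```bash
cat > geo.py <<'E'
import numpy as np,cv2
def load(f): 
    z=np.load(f); return {k:z[k] for k in z}
def ray(z,u,v,h):
    d=z['R'].T@np.array([(u-z['cx'])/z['fx'],(v-z['cy'])/z['fy'],1.]); c=-z['R'].T@z['t']
    return c+d*(h-c[2])/d[2]
def dep(z,u,v,D):
    p=np.array([(u-z['cx'])/z['fx'],(v-z['cy'])/z['fy'],1.])*D; return z['R'].T@(p-z['t'])
def proj(z,X):
    p=z['R']@np.array(X)+z['t']; return z['fx']*p[0]/p[2]+z['cx'],z['fy']*p[1]/p[2]+z['cy']
E
cat > m1.py <<'E'
from geo import *
z=load('pics/top_a.npz'); im=z['im']; hsv=cv2.cvtColor(im,cv2.COLOR_BGR2HSV)
def blob(lo,hi,box):
    x0,x1,y0,y1=box; m=cv2.inRange(hsv,np.array(lo),np.array(hi)); k=np.zeros_like(m); k[y0:y1,x0:x1]=m[y0:y1,x0:x1]
    n,l,s,c=cv2.connectedComponentsWithStats(k); i=1+np.argmax(s[1:,4]); 
    D=np.median(z['d'][l==i]); return c[i],s[i,4],D
K=(270,355,200,235)
for n,lo,hi in [('red',(0,130,80),(8,255,255)),('blue',(100,130,60),(130,255,255)),('yel',(20,150,120),(32,255,255)),('grn',(50,100,50),(85,255,255))]:
    c,a,D=blob(lo,hi,K); print(n,c.round(1),a,dep(z,*c,D).round(1),ray(z,*c,51.2).round(1))
u,v=464.4,226.2
print('w',ray(z,u,v,57).round(1), dep(z,u,v,z['d'][226,464]).round(1))
# pan
g=cv2.cvtColor(im,cv2.COLOR_BGR2GRAY)
for (u,v) in [(301,173)]: print('pan',ray(z,u,v,75).round(1),dep(z,u,v,z['d'][v,u]).round(1))
# top frame depth for weights
for n,u,v in [('500',390+180/6,190+180/6),('100',390+312/6,190+200/6)]: print(n,dep(z,u,v,z['d'][int(v),int(u)]).round(1))
E
python3 m1.py; python3 -c "
import sys;sys.path.insert(0,'.')
from rig import r; print([x for x in dir(r) if x[0]!='_'], r.grip_point_offset)"
```

```text
red [285. 226.] 63 [503.7  99.8  51.6] [503.8  99.8  51.2]
blue [312.8 218.6] 45 [519.8  25.3  51.8] [519.9  25.3  51.2]
yel [326.4 215. ] 53 [527.5 -11.3  51.5] [527.6 -11.3  51.2]
grn [340.3 211.3] 46 [535.8 -48.7  51.2] [535.8 -48.7  51.2]
w [ 477.7 -373.5   57. ] [ 477.5 -373.    58.4]
pan [640.2  50.6  75. ] [640.3  50.6  74.7]
500 [ 497.5 -253.3   75.6]
100 [ 490.  -318.7   45.3]
['MotionError', 'grip_point_offset'] 18.700000000000003
```

```bash
cat > plan.py <<'E'
# usage: plan.py x y z yaw lean_deg  -> dp, angular in tool frame
import sys,numpy as np
from scipy.spatial.transform import Rotation as Ro
from rig import monitor
s=monitor.sense(); R=Ro.from_euler('xyz',s['tcp_rot'])
x,y,z,yaw,lean=map(float,sys.argv[1:6])
c,sn=np.cos(yaw),np.sin(yaw); l=np.radians(lean)
X=np.array([c,sn,0]);Z=np.array([0,0,1.]);Y=np.array([-sn,c,0])
T=np.column_stack([np.cos(l)*X+np.sin(l)*Z,-Y,np.sin(l)*X-np.cos(l)*Z])
dp=R.inv().apply(np.array([x,y,z])-s['eef_pos']); rv=(R.inv()*Ro.from_matrix(T)).as_rotvec()
print('now',np.round(s['eef_pos'],1),np.round(s['tcp_rot'],3),'F',np.round(s['contact_force'],1),'op',round(s['opening'],3),'t',s['clock'])
print('dp',np.round(dp,1),'ang',np.round(rv,3),'rows',np.linalg.norm(dp)/41.7,np.degrees(np.linalg.norm(rv))/7.16)
E
cat > key.py <<'E'
# key.py name h -> target xyz h mm out along key axis
import sys,numpy as np
K=dict(zero=(519.8,25.3,51.4),cal=(527.6,-11.5,51.4),conf=(535.6,-48.6,51.4))
a=.212; h=float(sys.argv[2]); p=np.array(K[sys.argv[1]])+h*np.array([-.5*np.cos(a),-.5*np.sin(a),.866])
print(*p.round(1))
E
python3 key.py zero 50; python3 plan.py $(python3 key.py zero 60) .212 30
```

```text
495.4 20.0 94.7
now [256.9 569.3 230.6] [3.142e+00 1.000e-03 1.147e+00] F [ 0.5 -0.6 -0.5] op 1.004 t 0.1
dp [-405.4  439.3  127.8] ang [-0.244  0.486  0.913] rows 14.658356778782592 8.503670424811549
```

```bash
python3 -m inch '[{"dp":[-405,439,120],"angular":[-0.244,0.486,0.913],"fingers":255},{"dp":[-405,439,120],"angular":[-0.244,0.486,0.913],"fingers":255},{"dp":[-405,439,120],"angular":[-0.244,0.486,0.913],"fingers":255},{"dp":[-405,439,120],"angular":[-0.244,0.486,0.913],"fingers":255},{"dp":[-405,439,120],"angular":[-0.244,0.486,0.913],"fingers":255},{"dp":[-405,439,120],"angular":[-0.244,0.486,0.913],"fingers":255},{"dp":[-405,439,120],"angular":[-0.244,0.486,0.913],"fingers":255},{"dp":[-405,439,120],"angular":[-0.244,0.486,0.913],"fingers":255},{"dp":[-405,439,120],"angular":[-0.244,0.486,0.913],"fingers":255},{"dp":[-405,439,120],"angular":[-0.244,0.486,0.913],"fingers":255},{"dp":[-405,439,120],"angular":[-0.244,0.486,0.913],"fingers":255},{"dp":[-405,439,120],"angular":[-0.244,0.486,0.913],"fingers":255}]'; python3 plan.py $(python3 key.py zero 40) .212 30
```

```text
clock: 1.1
eef_pos: [435.7, 146.3, 137.7]
tcp_rot: [-3.139, -0.52, 0.212]
contact_force: [-0.9, -0.3, 0.1]
opening: 0.004
now [435.7 146.3 137.7] [-3.139 -0.52   0.212] F [-0.9 -0.3  0.1] op 0.004 t 1.1
dp [  6.2 136.1  62.8] ang [-0.002  0.004 -0.   ] rows 3.597497983270012 0.03647764386333375
```

```bash
python3 -m inch '[{"dp":[6,136,40],"angular":[0,0,0],"fingers":255},{"dp":[6,136,40],"angular":[0,0,0],"fingers":255},{"dp":[6,136,40],"angular":[0,0,0],"fingers":255},{"dp":[6,136,40],"angular":[0,0,0],"fingers":255},{"dp":[6,136,40],"angular":[0,0,0],"fingers":255},{"dp":[6,136,40],"angular":[0,0,0],"fingers":255},{"dp":[6,136,40],"angular":[0,0,0],"fingers":255},{"dp":[6,136,40],"angular":[0,0,0],"fingers":255}]'; python3 plan.py $(python3 key.py zero 0) .212 30; python3 look.py b wrist scene
```

```text
clock: 1.77
eef_pos: [468.4, 66.7, 113.7]
tcp_rot: [-3.131, -0.509, 0.213]
contact_force: [0.1, 0.3, -0.1]
opening: -0.001
now [468.4  66.7 113.7] [-3.131 -0.509  0.213] F [ 0.1  0.3 -0.1] op -0.001 t 1.7667
dp [ 5.9 52.2 74. ] ang [-0.012  0.015  0.001] rows 2.175942582607153 0.14884771967721314
1.8667 [468.8  66.1 113.6] [-3.131 -0.509  0.211] [ 0.1  0.  -0.2] 0.00091478351436228
```

View pics/wrist_b.png

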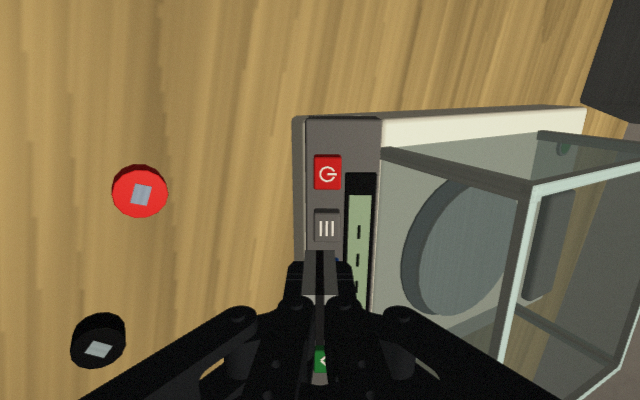

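```bash
python3 -c "
from rig import monitor; s=monitor.sense(); print(s['qpos'],s['qvel'])"; python3 -m inch '[{"dp":[6,52,24],"angular":[-0.01,0.015,0],"fingers":255},{"dp":[6,52,24],"angular":[-0.01,0.015,0],"fingers":255},{"dp":[6,52,24],"angular":[-0.01,0.015,0],"fingers":255}]';python3 -c "
from rig import monitor; s=monitor.sense(); print(s['qpos'],s['qvel'])"; python3 plan.py $(python3 key.py zero 0) .212 30
```

```text
[ 0.08446992  0.14370174  2.40835669  0.70659434  0.11181738 -0.81446249] [ 0.03023632 -0.01318657  0.00708585 -0.22933033  0.0063998   0.3318081 ]
clock: 2.12
eef_pos: [485.3, 38.8, 101.1]
tcp_rot: [-3.132, -0.515, 0.212]
contact_force: [0.3, -0.4, -0.1]
opening: -0.001
[-0.00503409  0.19813189  2.39167019  1.17186744  0.12604034 -1.35926597] [-0.41773828  0.25197573 -0.09367828  1.82677786  0.09022197 -2.18835205]
now [485.3  38.8 101.1] [-3.132 -0.515  0.212] F [ 0.3 -0.4 -0.1] op -0.001 t 2.1167
dp [ 2.4 21.  58.2] ang [-0.01   0.009  0.   ] rows 1.4860136069985719 0.10802710587886707
```

```bash
python3 -m inch '[{"dp":[2,21,35],"angular":[-0.01,0.009,0],"fingers":255},{"dp":[2,21,35],"angular":[-0.01,0.009,0],"fingers":255},{"dp":[2,21,35],"angular":[-0.01,0.009,0],"fingers":255},{"dp":[2,21,35],"angular":[-0.01,0.009,0],"fingers":255},{"dp":[2,21,35],"angular":[-0.01,0.009,0],"fingers":255}]';python3 -c "
from rig import monitor; s=monitor.sense(); print(s['qpos'].round(2) if hasattr(s['qpos'],'round') else s['qpos'],s['qvel'])"; python3 plan.py $(python3 key.py zero 0) .212 30;  python3 look.py c wrist scene
```

```text
clock: 2.53
eef_pos: [508.5, 22.2, 70.6]
tcp_rot: [-3.142, -0.522, 0.211]
contact_force: [-0.0, -0.0, -0.6]
opening: 0.0
[-0.04  0.31  2.37  1.89  0.13 -2.12] [-0.00723128  0.01247439  0.00242264  0.00691979  0.0084922   0.01429566]
now [508.5  22.2  70.6] [-3.142 -0.522  0.211] F [-0.  -0.  -0.6] op 0.0 t 2.5333
dp [ 0.5 -0.6 22.5] ang [ 0.001  0.001 -0.001] rows 0.5388562781929933 0.012683552880259378
2.6333 [508.   22.7  71.1] [-3.141 -0.522  0.211] [-0.7  0.8 -0.6] -0.0017985701775339842
```

View pics/wrist_c.png

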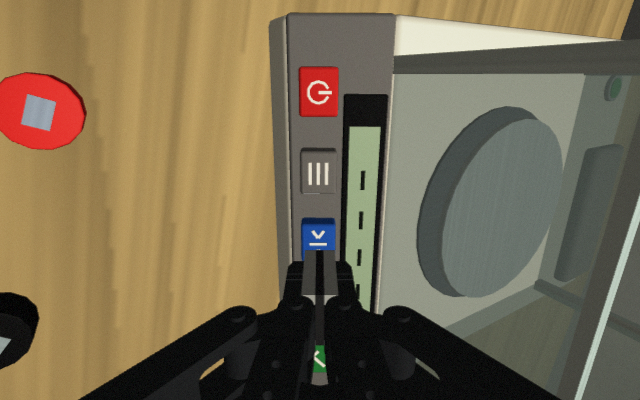

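```bash
python3 -m inch '[{"dp":[0,0,15],"angular":[0,0,0],"fingers":255},{"dp":[0,0,22],"angular":[0,0,0],"fingers":255},{"dp":[0,0,22],"angular":[0,0,0],"fingers":255},{"dp":[0,0,23],"angular":[0,0,0],"fingers":255}, {"dp":[0,0,23],"angular":[0,0,0],"fingers":255}]'; python3 plan.py $(python3 key.py zero 0) .212 30
```

```text
clock: 3.05
eef_pos: [519.3, 25.1, 51.9]
tcp_rot: [3.141, -0.524, 0.213]
contact_force: [-0.4, 1.2, 1.5]
opening: 0.0
now [519.3  25.1  51.9] [ 3.141 -0.524  0.213] F [-0.4  1.2  1.5] op 0.0 t 3.05
dp [ 0.2 -0.1  0.7] ang [-0.    -0.     0.001] rows 0.017849691885055183 0.008968817472370428
```

```bash
python3 -m inch '[{"dp":[0,0,2],"angular":[0,0,0],"fingers":255},{"dp":[0,0,4],"angular":[0,0,0],"fingers":255},{"dp":[0,0,4],"angular":[0,0,0],"fingers":255}]'; python3 plan.py $(python3 key.py zero 0) .212 30;  python3 look.py d wrist
```

```text
clock: 3.3
eef_pos: [521.4, 25.3, 48.4]
tcp_rot: [3.141, -0.524, 0.213]
contact_force: [-6.6, 1.9, 9.7]
opening: -0.0
now [521.4  25.3  48.4] [ 3.141 -0.524  0.213] F [-6.6  1.9  9.7] op -0.0 t 3.3
dp [ 0.1 -0.3 -3.4] ang [ 0.    -0.001  0.001] rows 0.08232027900754718 0.009530104566571272
3.35 [521.4  25.3  48.4] [ 3.141 -0.524  0.213] [-5.6  2.   7.6] -0.005550785539820399
```

View pics/wrist_d.png

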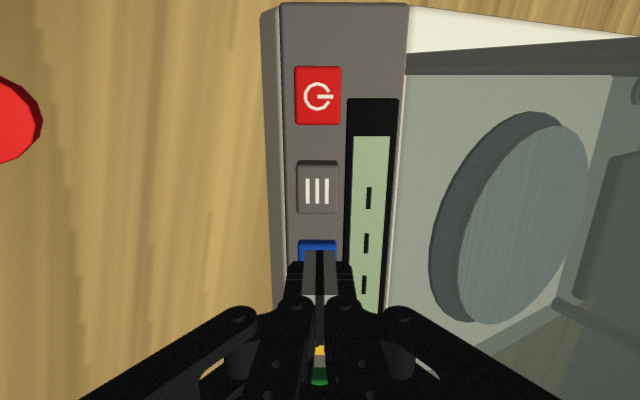

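```bash
python3 -m inch '[{"dp":[0,0,-20],"angular":[0,0,0],"fingers":255},{"dp":[0,0,-24],"angular":[0,0,0],"fingers":255},{"dp":[0,38,-24],"angular":[0,0,0],"fingers":255},{"dp":[0,38,-24],"angular":[0,0,0],"fingers":255},{"dp":[0,38,-24],"angular":[0,0,0],"fingers":255},{"dp":[0,38,-24],"angular":[0,0,0],"fingers":255},{"dp":[0,38,-24],"angular":[0,0,0],"fingers":255},{"dp":[0,38,-24],"angular":[0,0,0],"fingers":255},{"dp":[0,38,-24],"angular":[0,0,0],"fingers":255},{"dp":[0,38,-24],"angular":[0,0,0],"fingers":255}]'; python3 plan.py $(python3 key.py cal 0) .212 30; python3 look.py e wrist;python3 -c "
from rig import monitor; s=monitor.sense(); print(s['qpos'].round(2) )"
```

```text
clock: 4.18
eef_pos: [517.8, -14.1, 68.8]
tcp_rot: [3.141, -0.524, 0.213]
contact_force: [0.6, -0.3, -0.0]
opening: -0.002
now [517.8 -14.1  68.8] [ 3.141 -0.524  0.213] F [ 0.6 -0.3 -0. ] op -0.002 t 4.1833
dp [ 0.  -0.5 20.2] ang [0.    0.    0.001] rows 0.48338845931938423 0.00903968182656184
4.2333 [517.9 -14.2  68.8] [ 3.141 -0.524  0.213] [-0.5 -0.2 -0.8] -0.0047011215747500175
[-0.15  0.32  2.34  1.7   0.18 -2.02]
```

View pics/wrist_e.png

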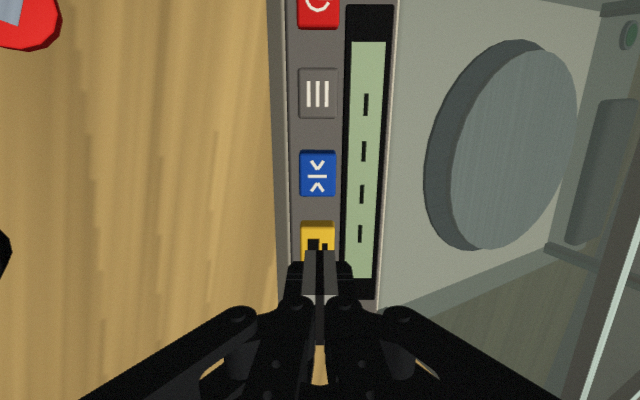

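```bash
python3 -m inch '[{"dp":[0,0,12],"angular":[0,0,0],"fingers":255},{"dp":[0,0,19],"angular":[0,0,0],"fingers":255},{"dp":[0,0,21],"angular":[0,0,0],"fingers":255},{"dp":[0,0,23],"angular":[0,0,0],"fingers":255},{"dp":[0,0,24],"angular":[0,0,0],"fingers":255},{"dp":[0,0,24],"angular":[0,0,0],"fingers":255},{"dp":[0,0,24],"angular":[0,0,0],"fingers":255}]'; python3 plan.py $(python3 key.py cal 0) .212 30
```

```text
clock: 4.82
eef_pos: [529.6, -12.0, 48.6]
tcp_rot: [3.141, -0.524, 0.213]
contact_force: [-2.5, -0.5, 6.2]
opening: 0.001
now [529.6 -12.   48.6] [ 3.141 -0.524  0.213] F [-2.5 -0.5  6.2] op 0.001 t 4.8167
dp [-0.2 -0.9 -3.3] ang [ 0.    -0.001  0.001] rows 0.08220135603663031 0.009609261361202534
```

```bash
python3 -m inch '[{"dp":[0,0,0.7],"angular":[0,0,0],"fingers":255},{"dp":[0,0,0.7],"angular":[0,0,0],"fingers":255}]'; python3 plan.py $(python3 key.py cal 0) .212 30
```

```text
clock: 4.98
eef_pos: [529.7, -12.0, 48.4]
tcp_rot: [3.14, -0.525, 0.213]
contact_force: [-10.0, -1.8, 18.8]
opening: -0.002
now [529.7 -12.   48.4] [ 3.14  -0.525  0.213] F [-10.   -1.8  18.8] op -0.002 t 4.9833
dp [-0.2 -0.9 -3.6] ang [ 0.001 -0.001  0.001] rows 0.0887554164636711 0.012758289623881262
```

```bash
python3 -m inch '[{"dp":[0,0,-20],"angular":[0,0,0],"fingers":255},{"dp":[0,0,-50],"angular":[0,0,0],"fingers":255},{"dp":[0,0,-90],"angular":[0,0,0],"fingers":200},{"dp":[0,0,-100],"angular":[0,0,0],"fingers":140},{"dp":[0,0,-100],"angular":[0,0,0],"fingers":140}]'; python3 plan.py 477.7 -373.5 150 -0.163 0
```

```text
clock: 5.4
eef_pos: [492.0, -16.9, 119.9]
tcp_rot: [-3.133, -0.53, 0.214]
contact_force: [0.1, 0.1, -0.4]
opening: 0.416
now [492.  -16.9 119.9] [-3.133 -0.53   0.214] F [ 0.1  0.1 -0.4] op 0.416 t 5.4
dp [-62.2 344.8 -74.2] ang [-0.108 -0.522  0.37 ] rows 8.588551757433805 5.195288736467404
```

```bash
python3 -m inch '[{"dp":[-62,345,-74],"angular":[-0.108,-0.522,0.37],"fingers":130},{"dp":[-62,345,-74],"angular":[-0.108,-0.522,0.37],"fingers":130},{"dp":[-62,345,-74],"angular":[-0.108,-0.522,0.37],"fingers":130},{"dp":[-62,345,-74],"angular":[-0.108,-0.522,0.37],"fingers":130},{"dp":[-62,345,-74],"angular":[-0.108,-0.522,0.37],"fingers":130},{"dp":[-62,345,-74],"angular":[-0.108,-0.522,0.37],"fingers":130},{"dp":[-62,345,-74],"angular":[-0.108,-0.522,0.37],"fingers":130},{"dp":[-62,345,-74],"angular":[-0.108,-0.522,0.37],"fingers":130},{"dp":[-62,345,-74],"angular":[-0.108,-0.522,0.37],"fingers":130},{"dp":[-62,345,-74],"angular":[-0.108,-0.522,0.37],"fingers":130},{"dp":[-62,345,-74],"angular":[-0.108,-0.522,0.37],"fingers":130},{"dp":[-62,345,-74],"angular":[-0.108,-0.522,0.37],"fingers":130}]'; python3 plan.py 477.7 -373.5 90 -0.163 0;python3 -c "
from rig import monitor; s=monitor.sense(); print(s['qpos'].round(2) )"; python3 look.py f wrist top
```

```text
clock: 6.4
eef_pos: [478.4, -379.6, 150.1]
tcp_rot: [3.138, -0.003, -0.166]
contact_force: [0.6, -0.0, 0.0]
opening: 0.491
now [ 478.4 -379.6  150.1] [ 3.138e+00 -3.000e-03 -1.660e-01] F [ 0.6 -0.   0. ] op 0.491 t 6.4
dp [-1.9 -6.1 60.1] ang [ 0.003 -0.003 -0.004] rows 1.4489596725532607 0.045936841623958835
[-0.67  0.41  1.74 -0.    0.98 -0.5 ]
6.5 [ 477.9 -374.5  149.1] [-3.141 -0.    -0.166] [-0.3  0.   0.5] 0.4905659163592901
```

View pics/wrist_f.png

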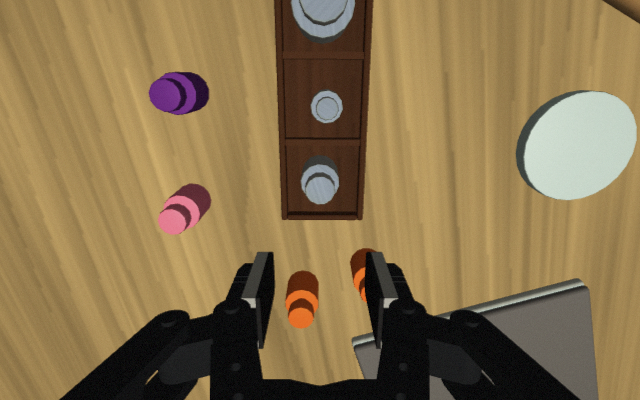

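```bash
python3 -c "
from geo import *
z=load('pics/wrist_f.npz'); print(ray(z,320,188,57), dep(z,320,188,z['d'][188,320]))
z=load('pics/wrist_f.npz'); print(z['d'][150,310])"; python3 plan.py 477.7 -373.5 32 -0.163 0
```

```text
[ 480.28872226 -371.88457642   57.        ] [ 480.30375465 -371.78707102   57.30162534]
292.03378
now [ 477.9 -374.5  149.1] [-3.141 -0.    -0.166] F [-0.3  0.   0.5] op 0.491 t 6.5
dp [ -0.4  -1.  117.1] ang [-0.    -0.    -0.003] rows 2.8093102476306036 0.021652680955231127
```

```bash
python3 -m inch '[{"dp":[1,-1.8,30],"angular":[0,0,0],"fingers":130},{"dp":[1,-1.8,70],"angular":[0,0,0],"fingers":130},{"dp":[1,-1.8,90],"angular":[0,0,0],"fingers":130},{"dp":[1,-1.8,100],"angular":[0,0,0],"fingers":130},{"dp":[1,-1.8,108],"angular":[0,0,0],"fingers":130},{"dp":[1,-1.8,108],"angular":[0,0,0],"fingers":130},{"dp":[1,-1.8,108],"angular":[0,0,0],"fingers":130}]' 30; python3 plan.py 478.9 -372.7 40 -0.163 0; python3 look.py g wrist scene
```

```text
clock: 7.08
eef_pos: [480.8, -371.8, 42.2]
tcp_rot: [-3.141, -0.002, -0.162]
contact_force: [0.0, -0.4, 0.9]
opening: 0.492
now [ 480.8 -371.8   42.2] [-3.141e+00 -2.000e-03 -1.620e-01] F [ 0.  -0.4  0.9] op 0.492 t 7.0833
dp [-1.8  1.2  2.2] ang [-0.    -0.002  0.001] rows 0.0736880397345694 0.01683918038063324
7.1833 [ 481.2 -372.3   42.9] [ 3.141e+00 -3.000e-03 -1.630e-01] [-0.7 -0.2  0.6] 0.49141428757116623
```

```bash
python3 -c "
import cv2
s=cv2.imread('pics/scene_g.png')
cv2.imwrite('pics/sg1.png',cv2.resize(s[190:320,130:290],None,fx=4.5,fy=4.5,interpolation=2))"
```

```text
(no output)
```

View pics/sg1.png

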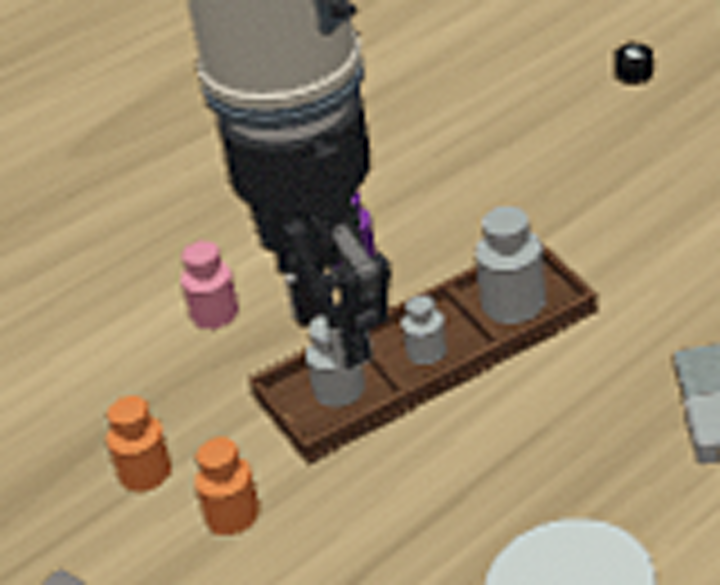

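View pics/wrist_g.png

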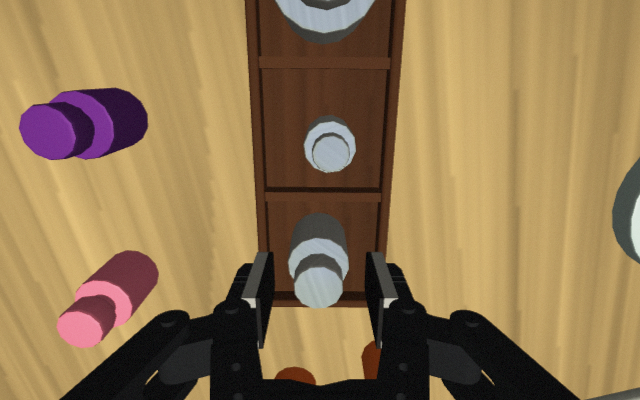

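```bash
python3 -c "
from geo import *
z=load('pics/wrist_g.npz'); print(ray(z,318.5,285,57)); print('tcp px',proj(z,[481.2,-372.3,57]),proj(z,[481.2,-372.3,43]))"
```

```text
[ 480.28022995 -371.98427588   57.        ]
tcp px (np.float64(320.7517676314194), np.float64(285.3263484071905)) (np.float64(320.5879888224084), np.float64(268.0890327566599))
```

```bash
python3 -m inch '[{"dp":[-0.7,0,2.5],"angular":[0,0,0],"fingers":130},{"dp":[-0.7,0,2.5],"angular":[0,0,0],"fingers":160},{"dp":[-0.7,0,2.5],"angular":[0,0,0],"fingers":255},{"dp":[-0.7,0,2.5],"angular":[0,0,0],"fingers":255},{"dp":[-0.7,0,2.5],"angular":[0,0,0],"fingers":255},{"dp":[-0.7,0,2.5],"angular":[0,0,0],"fingers":255},{"dp":[-0.7,0,2.5],"angular":[0,0,0],"fingers":255},{"dp":[-0.7,0,2.5],"angular":[0,0,0],"fingers":255}]' 30; python3 plan.py 478.9 -372.7 40 -0.163 0
```

```text
clock: 7.85
eef_pos: [479.9, -372.0, 39.4]
tcp_rot: [-3.141, -0.002, -0.163]
contact_force: [-0.8, 0.7, 5.9]
opening: 0.243
now [ 479.9 -372.    39.4] [-3.141e+00 -2.000e-03 -1.630e-01] F [-0.8  0.7  5.9] op 0.243 t 7.85
dp [-0.8  0.8 -0.6] ang [-0.    -0.002  0.   ] rows 0.031618812948023 0.01589024001295542
```

```bash
python3 -m inch '[{"dp":[0,0,-3],"angular":[0,0,0],"fingers":255},{"dp":[0,0,-8],"angular":[0,0,0],"fingers":255},{"dp":[0,0,-20],"angular":[0,0,0],"fingers":255},{"dp":[0,0,-20],"angular":[0,0,0],"fingers":255}]'; python3 look.py h wrist scene
```

```text
clock: 8.18
eef_pos: [480.4, -372.5, 61.0]
tcp_rot: [3.141, -0.003, -0.163]
contact_force: [0.1, -0.4, -1.6]
opening: 0.242
8.2833 [ 480.  -372.1   59.7] [ 3.142e+00 -3.000e-03 -1.630e-01] [-0.1 -0.1 -1.6] 0.24355639549517744
```

```bash
python3 -c "
import cv2,numpy as np
s=cv2.imread('pics/scene_h.png'); w=cv2.imread('pics/wrist_h.png')
a=cv2.resize(s[190:320,130:290],(480,390),interpolation=2); b=cv2.resize(w[180:360,230:410],(320,320),interpolation=2)
c=np.zeros((390,800,3),np.uint8); c[:,:480]=a; c[:320,480:]=b
cv2.imwrite('pics/sh1.png',c)"
```

```text
(no output)
```

View pics/sh1.png

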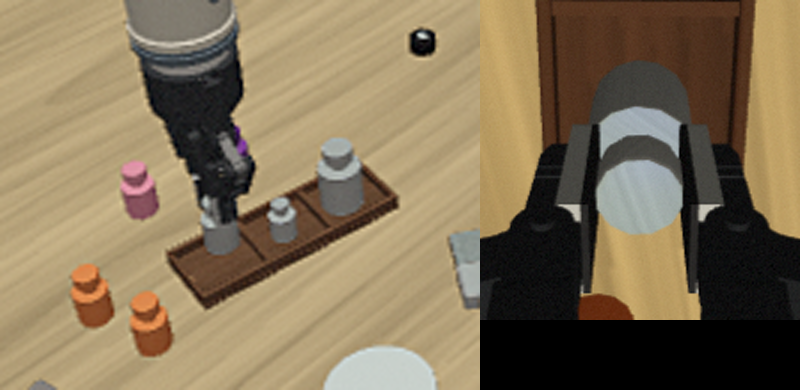

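```bash
python3 -c "
from geo import *
z=load('pics/top_a.npz'); d=z['d']; im=z['im']
P=[]
vv,uu=np.mgrid[135:205,260:345]
for u,v in zip(uu.ravel(),vv.ravel()):
    X=dep(z,u,v,d[v,u])
    if abs(X[2]-75)<2.5: P.append(X[:2])
P=np.array(P,np.float32); print(len(P),P.min(0),P.max(0))
h=np.abs(P-[640,51]); k=P[np.hypot(*(P-[640,51]).T)<66]; print(cv2.minEnclosingCircle(k), k.mean(0))
m=cv2.inRange(cv2.cvtColor(im,cv2.COLOR_BGR2GRAY),0,255)
"; python3 plan.py 480 -372 225 .212 0
```

```text
1317 [553.9504   -56.896873] [744.08105 152.90956]
((640.6402587890625, 50.40841293334961), 59.859310150146484) [640.29834   50.610245]
now [ 480.  -372.1   59.7] [ 3.142e+00 -3.000e-03 -1.630e-01] F [-0.1 -0.1 -1.6] op 0.244 t 8.2833
dp [ 4.000e-01 -1.000e-01 -1.653e+02] ang [ 0.001 -0.003 -0.375] rows 3.963677721298039 2.9994562819613324
```

Pan centre confirmed at (640.5, 50.5). Raise and turn.

```bash
python3 -m inch '[{"dp":[0,0,-25],"angular":[0,0,0],"fingers":255},{"dp":[0,0,-55],"angular":[0,0,-0.05],"fingers":255},{"dp":[0,0,-85],"angular":[0,0,-0.13],"fingers":255},{"dp":[0,0,-115],"angular":[0,0,-0.22],"fingers":255},{"dp":[0,0,-145],"angular":[0,0,-0.3],"fingers":255},{"dp":[0,0,-165],"angular":[0,0,-0.375],"fingers":255},{"dp":[0,0,-175],"angular":[0,0,-0.375],"fingers":255},{"dp":[0,0,-175],"angular":[0,0,-0.375],"fingers":255},{"dp":[0,0,-175],"angular":[0,0,-0.375],"fingers":255}]'; python3 plan.py 640.5 50.5 234 .212 0
```

```text
clock: 9.03
eef_pos: [479.0, -371.6, 233.1]
tcp_rot: [-3.141, -0.001, 0.21]
contact_force: [-0.3, -0.3, -2.2]
opening: 0.24
now [ 479.  -371.6  233.1] [-3.141e+00 -1.000e-03  2.100e-01] F [-0.3 -0.3 -2.2] op 0.24 t 9.0333
dp [ 245.8 -379.3   -0.4] ang [-0.001 -0.001 -0.002] rows 10.838366569460424 0.021097259392411902
```

```bash
python3 -m inch '[{"dp":[10,-15,0],"angular":[0,0,0],"fingers":255},{"dp":[25,-40,0],"angular":[0,0,0],"fingers":255},{"dp":[45,-70,0],"angular":[0,0,0],"fingers":255},{"dp":[67,-104,0],"angular":[0,0,0],"fingers":255},{"dp":[89,-138,0],"angular":[0,0,0],"fingers":255},{"dp":[111,-172,0],"angular":[0,0,0],"fingers":255},{"dp":[133,-206,0],"angular":[0,0,0],"fingers":255},{"dp":[155,-240,0],"angular":[0,0,0],"fingers":255},{"dp":[177,-274,0],"angular":[0,0,0],"fingers":255},{"dp":[199,-308,0],"angular":[0,0,0],"fingers":255},{"dp":[219,-338,0],"angular":[0,0,0],"fingers":255},{"dp":[233,-360,0],"angular":[0,0,0],"fingers":255}]'; python3 plan.py 640.5 50.5 234 .212 0
```

```text
clock: 10.03
eef_pos: [630.9, 32.3, 231.6]
tcp_rot: [-3.14, 0.002, 0.212]
contact_force: [0.1, -1.1, -2.1]
opening: 0.239
now [630.9  32.3 231.6] [-3.14e+00  2.00e-03  2.12e-01] F [ 0.1 -1.1 -2.1] op 0.239 t 10.0333
dp [ 13.2 -15.8  -2.4] ang [-0.001  0.002 -0.   ] rows 0.4965548385452127 0.01703774904957074
```

```bash
python3 -m inch '[{"dp":[8,-10,0],"angular":[0,0,0],"fingers":255},{"dp":[13,-16.5,0],"angular":[0,0,0],"fingers":255},{"dp":[13,-16.5,0],"angular":[0,0,0],"fingers":255},{"dp":[13,-16.5,0],"angular":[0,0,0],"fingers":255},{"dp":[13,-16.5,0],"angular":[0,0,0],"fingers":255}]'; python3 plan.py 640.5 50.5 118 .212 0; python3 look.py i wrist scene
```

```text
clock: 10.45
eef_pos: [639.9, 46.6, 233.7]
tcp_rot: [3.141, -0.0, 0.211]
contact_force: [1.0, 0.9, -1.5]
opening: 0.239
now [639.9  46.6 233.7] [ 3.141 -0.     0.211] F [ 1.   0.9 -1.5] op 0.239 t 10.45
dp [  1.4  -3.7 115.7] ang [ 0.    -0.    -0.001] rows 2.777060484175707 0.009972738503280029
10.55 [640.1  46.6 234.2] [ 3.142e+00 -1.000e-03  2.100e-01] [ 0.3 -0.1 -1.3] 0.23996328351807408
```

View pics/wrist_i.png

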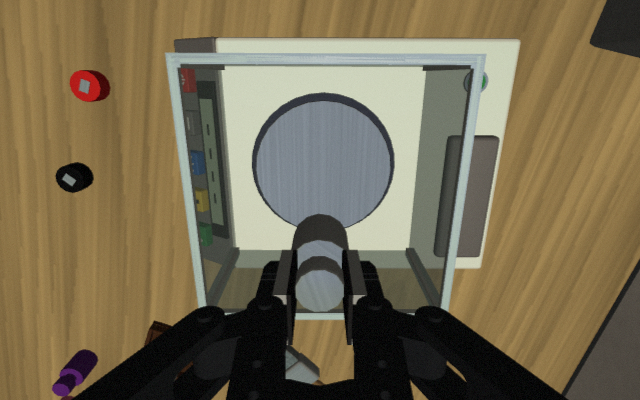

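View pics/scene_i.png

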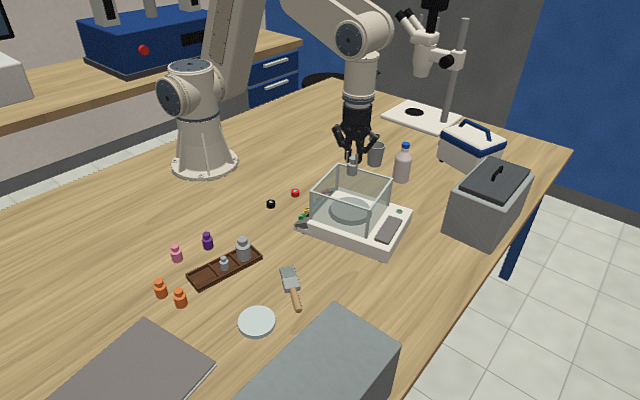

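```bash
python3 -m inch '[{"dp":[1,-3.7,10],"angular":[0,0,0],"fingers":255},{"dp":[1,-3.7,30],"angular":[0,0,0],"fingers":255},{"dp":[1,-3.7,50],"angular":[0,0,0],"fingers":255},{"dp":[1,-3.7,70],"angular":[0,0,0],"fingers":255},{"dp":[1,-3.7,90],"angular":[0,0,0],"fingers":255},{"dp":[1,-3.7,104],"angular":[0,0,0],"fingers":255},{"dp":[1,-3.7,112],"angular":[0,0,0],"fingers":255},{"dp":[1,-3.7,117],"angular":[0,0,0],"fingers":255},{"dp":[1,-3.7,117],"angular":[0,0,0],"fingers":255},{"dp":[1,-3.7,117],"angular":[0,0,0],"fingers":255},{"dp":[1,-3.7,117],"angular":[0,0,0],"fingers":255}]'; python3 plan.py 640.5 50.5 110 .212 0
```

```text
clock: 11.47
eef_pos: [641.6, 51.9, 118.3]
tcp_rot: [3.142, -0.003, 0.212]
contact_force: [-0.3, -0.8, -1.9]
opening: 0.238
now [641.6  51.9 118.3] [ 3.142e+00 -3.000e-03  2.120e-01] F [-0.3 -0.8 -1.9] op 0.238 t 11.4667
dp [-1.4  1.1  8.3] ang [ 0.    -0.003  0.   ] rows 0.2033320387329553 0.024755383519722642
```

```bash
python3 -m inch '[{"dp":[-1,1,2],"angular":[0,0,0],"fingers":255},{"dp":[-1,1,4],"angular":[0,0,0],"fingers":255},{"dp":[-1,1,6],"angular":[0,0,0],"fingers":255},{"dp":[-1,1,6],"angular":[0,0,0],"fingers":255},{"dp":[-1,1,7],"angular":[0,0,0],"fingers":255},{"dp":[-1,1,7],"angular":[0,0,0],"fingers":255},{"dp":[-1,1,7],"angular":[0,0,0],"fingers":255}]'; python3 plan.py 640.5 50.5 110 .212 0; python3 look.py j scene
```

```text
clock: 12.05
eef_pos: [640.1, 50.7, 110.3]
tcp_rot: [-3.141, -0.001, 0.212]
contact_force: [-0.7, -0.2, -1.2]
opening: 0.245
now [640.1  50.7 110.3] [-3.141e+00 -1.000e-03  2.120e-01] F [-0.7 -0.2 -1.2] op 0.245 t 12.05
dp [0.3 0.3 0.3] ang [-0.    -0.001  0.   ] rows 0.012068353505653015 0.011629036625288329
12.1 [640.1  50.7 110.3] [-3.141e+00 -1.000e-03  2.120e-01] [-0.2  1.1 -1.5] 0.2383007134674977
```

Step down in 1 mm increments watching the force.

```bash
python3 -m inch '[{"dp":[0,0,0.8],"angular":[0,0,0],"fingers":255},{"dp":[0,0,0.8],"angular":[0,0,0],"fingers":255},{"dp":[0,0,0.8],"angular":[0,0,0],"fingers":255}]'; python3 -m inch '[{"dp":[0,0,0.8],"angular":[0,0,0],"fingers":255},{"dp":[0,0,0.8],"angular":[0,0,0],"fingers":255},{"dp":[0,0,0.8],"angular":[0,0,0],"fingers":255}]'
```

```text
clock: 12.35
eef_pos: [640.2, 50.8, 109.6]
tcp_rot: [-3.141, -0.002, 0.212]
contact_force: [0.5, -0.4, -1.6]
opening: 0.241
clock: 12.6
eef_pos: [640.3, 50.7, 108.9]
tcp_rot: [-3.141, -0.002, 0.212]
contact_force: [0.3, -0.3, 0.1]
opening: 0.242
```

```bash
python3 -m inch '[{"dp":[0,0,0.5],"angular":[0,0,0],"fingers":255},{"dp":[0,0,0.5],"angular":[0,0,0],"fingers":185},{"dp":[0,0,0.5],"angular":[0,0,0],"fingers":175},{"dp":[0,0,0.5],"angular":[0,0,0],"fingers":160},{"dp":[0,0,0.5],"angular":[0,0,0],"fingers":140},{"dp":[0,0,0.5],"angular":[0,0,0],"fingers":125},{"dp":[0,0,0.5],"angular":[0,0,0],"fingers":125}]';python3 look.py k scene wrist
```

```text
clock: 13.18
eef_pos: [640.1, 50.7, 108.2]
tcp_rot: [-3.141, -0.001, 0.212]
contact_force: [-0.4, -0.8, -0.3]
opening: 0.51
13.2833 [640.1  50.7 108.2] [-3.141e+00 -1.000e-03  2.120e-01] [-0.  -0.6  0.2] 0.5112351566746312
```

```bash
python3 -c "
import cv2,numpy as np
s=cv2.imread('pics/scene_k.png'); w=cv2.imread('pics/wrist_k.png')
a=cv2.resize(s[110:270,290:420],(400,490),interpolation=2); b=cv2.resize(w,(400,250))
c=np.zeros((490,800,3),np.uint8); c[:,:400]=a; c[:250,400:]=b
cv2.imwrite('pics/sk1.png',c)"
```

```text
(no output)
```

View pics/sk1.png

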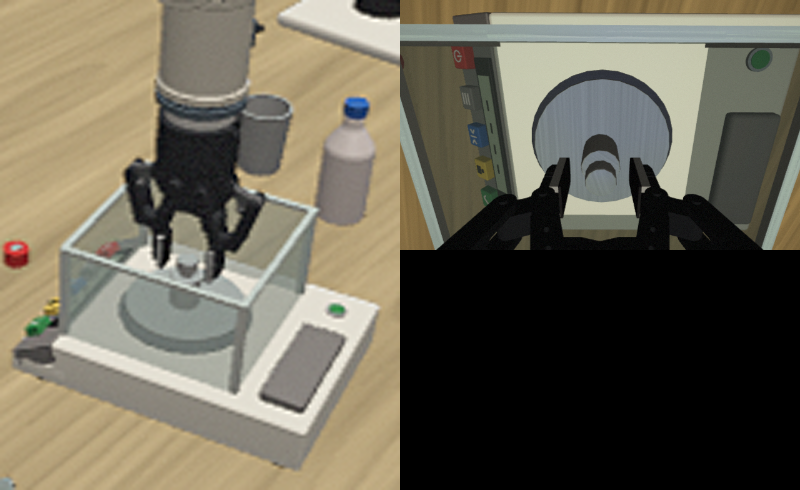

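```bash
python3 -m inch '[{"dp":[0,0,-5],"angular":[0,0,0],"fingers":125},{"dp":[0,0,-20],"angular":[0,0,0],"fingers":125},{"dp":[0,0,-55],"angular":[0,0,0],"fingers":125},{"dp":[0,0,-95],"angular":[0,0,0],"fingers":125},{"dp":[0,0,-130],"angular":[0,0,0],"fingers":125},{"dp":[0,0,-135],"angular":[0,0,0],"fingers":125},{"dp":[0,0,-135],"angular":[0,0,0],"fingers":125},{"dp":[0,0,-135],"angular":[0,0,0],"fingers":125}]'; python3 key.py conf 0; python3 plan.py 450 -67 200 .212 30;  python3 look.py l top
```

```text
clock: 13.95
eef_pos: [639.7, 50.6, 243.3]
tcp_rot: [-3.141, -0.002, 0.212]
contact_force: [-0.7, 0.2, -1.2]
opening: 0.509
535.6 -48.6 51.4
now [639.7  50.6 243.3] [-3.141e+00 -2.000e-03  2.120e-01] F [-0.7  0.2 -1.2] op 0.509 t 13.95
dp [-210.3   75.    42.9] ang [-0.     0.522  0.   ] rows 5.453250028014332 4.1746671204748305
14.0 [639.1  50.6 242.1] [-3.141  0.     0.212] [-0.   0.6  0.5] 0.51185959080446
```

```bash
python3 -c "
import cv2,numpy as np
s=cv2.imread('pics/top_l.png')
cv2.imwrite('pics/tl.png',cv2.resize(s[100:300,220:540],(800,500),interpolation=2))"
```

```text
(no output)
```

View pics/tl.png

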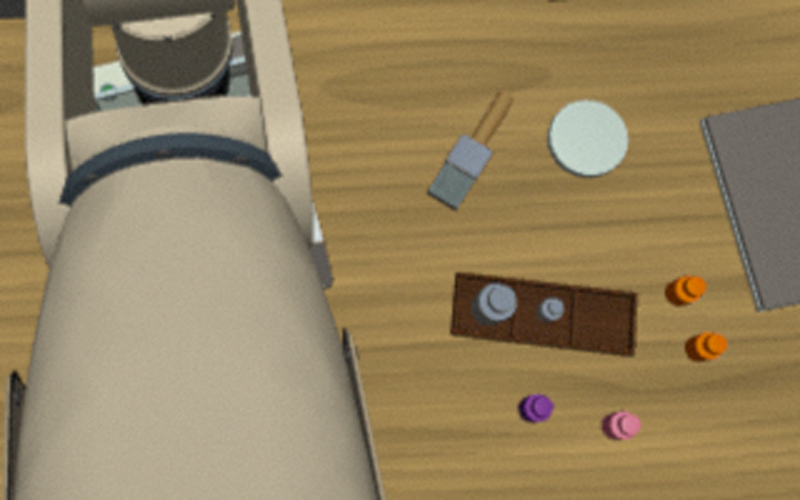

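```bash
python3 -m inch '[{"dp":[-40,15,0],"angular":[0,0,0],"fingers":255},{"dp":[-80,30,0],"angular":[0,0.1,0],"fingers":255},{"dp":[-120,45,10],"angular":[0,0.2,0],"fingers":255},{"dp":[-160,60,20],"angular":[0,0.32,0],"fingers":255},{"dp":[-195,75,35],"angular":[0,0.42,0],"fingers":255},{"dp":[-210,75,42],"angular":[0,0.522,0],"fingers":255},{"dp":[-210,75,42],"angular":[0,0.522,0],"fingers":255},{"dp":[-210,75,42],"angular":[0,0.522,0],"fingers":255},{"dp":[-210,75,42],"angular":[0,0.522,0],"fingers":255},{"dp":[-210,75,42],"angular":[0,0.522,0],"fingers":255},{"dp":[-210,75,42],"angular":[0,0.522,0],"fingers":255},{"dp":[-210,75,42],"angular":[0,0.522,0],"fingers":255}]'; python3 plan.py $(python3 key.py conf 40) .212 30; python3 -c "
from rig import monitor; s=monitor.sense(); print(s['qpos'].round(2),s['qvel'].round(2) )"
```

```text
clock: 15.0
eef_pos: [451.7, -66.7, 201.2]
tcp_rot: [3.142, -0.523, 0.213]
contact_force: [0.0, 0.1, 0.3]
opening: 0.002
now [451.7 -66.7 201.2] [ 3.142 -0.523  0.213] F [0.  0.1 0.3] op 0.002 t 15.0
dp [-6.000e-01  1.000e-01  1.327e+02] ang [-0.001  0.     0.001] rows 3.1814513546624945 0.010836955102323548
[-0.35 -0.07  2.34  0.6   0.49 -1.04] [ 0.   -0.    0.01  0.01 -0.   -0.01]
```

```bash
python3 -m inch '[{"dp":[-0.6,0,35],"angular":[0,0,0],"fingers":255},{"dp":[-0.6,0,75],"angular":[0,0,0],"fingers":255},{"dp":[-0.6,0,110],"angular":[0,0,0],"fingers":255},{"dp":[-0.6,0,135],"angular":[0,0,0],"fingers":255},{"dp":[-0.6,0,150],"angular":[0,0,0],"fingers":255},{"dp":[-0.6,0,153],"angular":[0,0,0],"fingers":255},{"dp":[-0.6,0,153],"angular":[0,0,0],"fingers":255},{"dp":[-0.6,0,153],"angular":[0,0,0],"fingers":255},{"dp":[-0.6,0,153],"angular":[0,0,0],"fingers":255}]'; python3 plan.py $(python3 key.py conf 0) .212 30; python3 look.py m wrist scene
```

```text
clock: 15.75
eef_pos: [525.1, -50.5, 68.5]
tcp_rot: [-3.141, -0.524, 0.213]
contact_force: [-0.7, -0.6, 0.2]
opening: -0.003
now [525.1 -50.5  68.5] [-3.141 -0.524  0.213] F [-0.7 -0.6  0.2] op -0.003 t 15.75
dp [ 0.6  0.4 20.1] ang [-0.001 -0.     0.001] rows 0.483038772707625 0.01090888179269599
15.85 [525.1 -50.8  69. ] [ 3.141 -0.525  0.213] [ 0.  -0.8 -0.1] 0.001157464861936184
```

View pics/wrist_m.png

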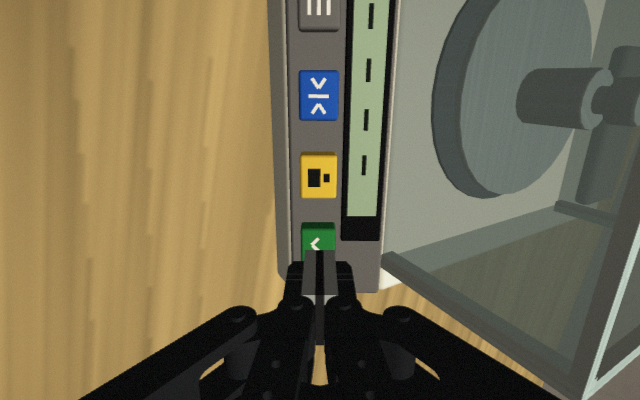

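View pics/scene_m.png

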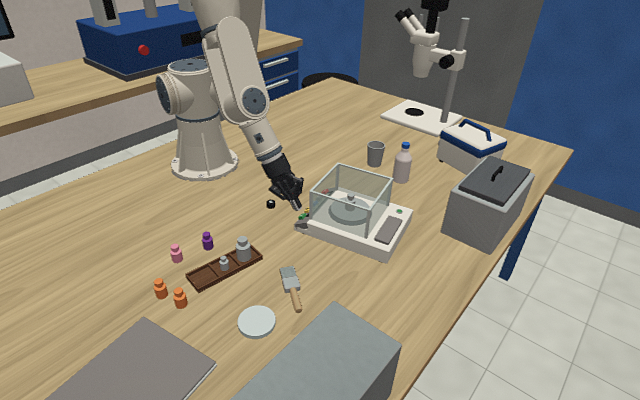

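Weight stands mid-pan; the tip is lined up with the green key. Press.

```bash
python3 -m inch '[{"dp":[0,0,12],"angular":[0,0,0],"fingers":255},{"dp":[0,0,19],"angular":[0,0,0],"fingers":255},{"dp":[0,0,21],"angular":[0,0,0],"fingers":255},{"dp":[0,0,23],"angular":[0,0,0],"fingers":255},{"dp":[0,0,24.3],"angular":[0,0,0],"fingers":255},{"dp":[0,0,24.3],"angular":[0,0,0],"fingers":255},{"dp":[0,0,24.3],"angular":[0,0,0],"fingers":255}]'; python3 plan.py $(python3 key.py conf 0) .212 30; python3 look.py n wrist
```

```text
clock: 16.43
eef_pos: [537.0, -48.6, 48.3]
tcp_rot: [3.141, -0.525, 0.212]
contact_force: [-5.6, -1.9, 12.3]
opening: 0.0
now [537.  -48.6  48.3] [ 3.141 -0.525  0.212] F [-5.6 -1.9 12.3] op 0.0 t 16.4333
dp [ 0.4 -0.3 -3.3] ang [ 0.001 -0.002  0.   ] rows 0.08051694024225496 0.01554073841780613
16.4833 [537.  -48.6  48.3] [ 3.141 -0.525  0.212] [-4.  -1.9 12.2] 0.0018371646716883853
```

View pics/wrist_n.png

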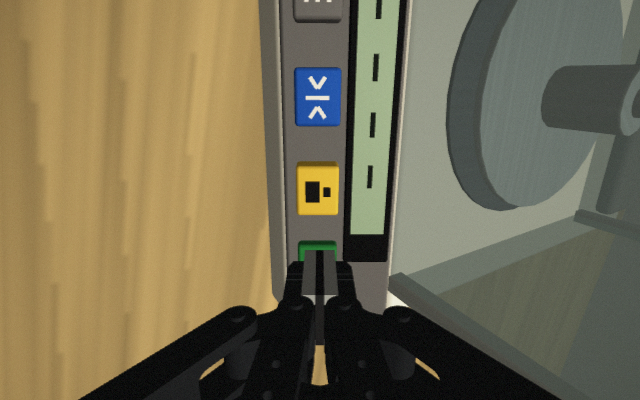

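```bash
python3 -m inch '[{"dp":[0,0,-10],"angular":[0,0,0],"fingers":255},{"dp":[0,0,-35],"angular":[0,0,0],"fingers":255},{"dp":[0,0,-75],"angular":[0,0,0],"fingers":255},{"dp":[0,0,-115],"angular":[0,0,0],"fingers":255},{"dp":[0,0,-155],"angular":[0,0,0],"fingers":255},{"dp":[0,0,-190],"angular":[0,0,0],"fingers":200},{"dp":[0,0,-210],"angular":[0,0,0],"fingers":125},{"dp":[0,0,-210],"angular":[0,0,0],"fingers":125},{"dp":[0,0,-210],"angular":[0,0,0],"fingers":125}]'; python3 plan.py 640.1 50.7 243 .212 0
```

```text
clock: 17.23
eef_pos: [433.3, -72.0, 235.3]
tcp_rot: [3.134, -0.53, 0.215]
contact_force: [0.7, -0.3, -0.6]
opening: 0.512
now [433.3 -72.  235.3] [ 3.134 -0.53   0.215] F [ 0.7 -0.3 -0.6] op 0.512 t 17.2333
dp [200.7 -76.6 108.1] ang [ 0.007 -0.53   0.001] rows 5.767968081880143 4.2447614686382975
```

```bash
python3 -m inch '[{"dp":[10,-4,5],"angular":[0,-0.1,0],"fingers":125},{"dp":[35,-13,19],"angular":[0,-0.2,0],"fingers":125},{"dp":[65,-25,35],"angular":[0,-0.32,0],"fingers":125},{"dp":[100,-38,54],"angular":[0.003,-0.43,0],"fingers":125},{"dp":[135,-51,72],"angular":[0.007,-0.525,0],"fingers":125},{"dp":[165,-63,89],"angular":[0.007,-0.525,0],"fingers":125},{"dp":[190,-73,102],"angular":[0.007,-0.525,0],"fingers":125},{"dp":[200,-76,108],"angular":[0.007,-0.525,0],"fingers":125},{"dp":[200,-76,108],"angular":[0.007,-0.525,0],"fingers":125},{"dp":[200,-76,108],"angular":[0.007,-0.525,0],"fingers":125},{"dp":[200,-76,108],"angular":[0.007,-0.525,0],"fingers":125}]'; python3 plan.py 640.1 50.7 108.2 .212 0;  python3 look.py o wrist
```

```text
clock: 18.15
eef_pos: [638.8, 51.0, 235.0]
tcp_rot: [-3.135, 0.003, 0.213]
contact_force: [0.2, -0.2, -0.9]
opening: 0.507
now [638.8  51.  235. ] [-3.135e+00  3.000e-03  2.130e-01] F [ 0.2 -0.2 -0.9] op 0.507 t 18.15
dp [  1.6   1.3 126.8] ang [-0.006  0.003  0.001] rows 3.040804254788162 0.05674832746859066
18.2 [638.8  50.8 235.3] [-3.135e+00  2.000e-03  2.130e-01] [ 0.1 -0.8 -0.3] 0.512107106392345
```

View pics/wrist_o.png

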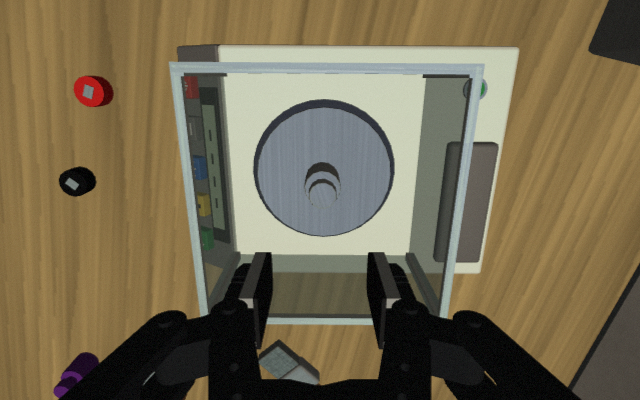

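```bash
python3 -m inch '[{"dp":[1.5,0.5,15],"angular":[-0.006,0.002,0],"fingers":125},{"dp":[1.5,0.5,40],"angular":[-0.006,0.002,0],"fingers":125},{"dp":[1.5,0.5,65],"angular":[-0.006,0.002,0],"fingers":125},{"dp":[1.5,0.5,90],"angular":[-0.006,0.002,0],"fingers":125},{"dp":[1.5,0.5,108],"angular":[-0.006,0.002,0],"fingers":125},{"dp":[1.5,0.5,118],"angular":[-0.006,0.002,0],"fingers":125},{"dp":[1.5,0.5,124],"angular":[-0.006,0.002,0],"fingers":125},{"dp":[1.5,0.5,124],"angular":[-0.006,0.002,0],"fingers":125},{"dp":[1.5,0.5,124],"angular":[-0.006,0.002,0],"fingers":125},{"dp":[1.5,0.5,124],"angular":[-0.006,0.002,0],"fingers":125}]'; python3 plan.py 640.1 50.7 109.5 .212 0;  python3 look.py p wrist
```

```text
clock: 19.03
eef_pos: [642.1, 52.2, 112.8]
tcp_rot: [-3.141, -0.003, 0.214]
contact_force: [0.0, 0.6, 0.6]
opening: 0.51
now [642.1  52.2 112.8] [-3.141e+00 -3.000e-03  2.140e-01] F [0.  0.6 0.6] op 0.51 t 19.0333
dp [-2.3  1.1  3.3] ang [-0.001 -0.003  0.002] rows 0.09908009460913034 0.024978309571259915
19.0833 [642.1  52.3 112.8] [-3.141e+00 -3.000e-03  2.140e-01] [-0.6 -0.4 -0. ] 0.5111335639470909
```

View pics/wrist_p.png

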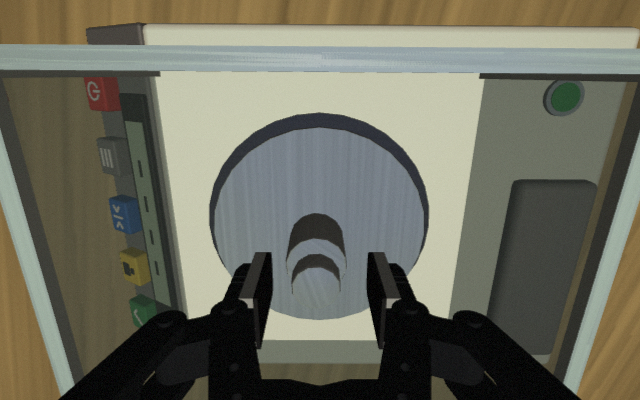

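```bash
python3 -m inch '[{"dp":[-2.3,1,2],"angular":[0,0,0],"fingers":125},{"dp":[-2.3,1,3],"angular":[0,0,0],"fingers":125},{"dp":[-2.3,1,3],"angular":[0,0,0],"fingers":125},{"dp":[-2.3,1,3],"angular":[0,0,0],"fingers":165},{"dp":[-2.3,1,3],"angular":[0,0,0],"fingers":195},{"dp":[-2.3,1,3],"angular":[0,0,0],"fingers":215},{"dp":[-2.3,1,3],"angular":[0,0,0],"fingers":255},{"dp":[-2.3,1,3],"angular":[0,0,0],"fingers":255},{"dp":[-2.3,1,3],"angular":[0,0,0],"fingers":255}]' 30; python3 plan.py 640.1 50.7 109.5 .212 0
```

```text
clock: 19.83
eef_pos: [639.5, 50.9, 108.5]
tcp_rot: [-3.141, -0.001, 0.214]
contact_force: [0.2, 0.0, 1.6]
opening: 0.238
now [639.5  50.9 108.5] [-3.141e+00 -1.000e-03  2.140e-01] F [0.2 0.  1.6] op 0.238 t 19.8333
dp [ 0.5  0.4 -1. ] ang [-0.001 -0.001  0.002] rows 0.029181084437511155 0.01864930936548665
```

```bash
python3 -m inch '[{"dp":[0,0,-3],"angular":[0,0,0],"fingers":255},{"dp":[0,0,-10],"angular":[0,0,0],"fingers":255},{"dp":[0,0,-30],"angular":[0,0,0],"fingers":255},{"dp":[0,0,-55],"angular":[0,0,0],"fingers":255},{"dp":[0,0,-80],"angular":[0,0,0],"fingers":255},{"dp":[0,0,-105],"angular":[0,0,0],"fingers":255},{"dp":[0,0,-120],"angular":[0,0,0],"fingers":255},{"dp":[0,0,-127],"angular":[0,0,0],"fingers":255},{"dp":[0,0,-127],"angular":[0,0,0],"fingers":255},{"dp":[0,0,-127],"angular":[0,0,0],"fingers":255}]'; python3 plan.py 479.9 -372 234 .212 0; python3 look.py q scene
```

```text
clock: 20.67
eef_pos: [638.8, 50.7, 234.9]
tcp_rot: [-3.141, 0.0, 0.214]
contact_force: [-0.2, 0.7, -2.4]
opening: 0.245
now [638.8  50.7 234.9] [-3.141  0.     0.214] F [-0.2  0.7 -2.4] op 0.245 t 20.6667
dp [-245.   379.3    0.6] ang [-0.001  0.     0.002] rows 10.829550975802265 0.01726751890407829
20.7167 [638.4  50.7 234.1] [-3.14e+00  1.00e-03  2.14e-01] [-0.2 -0.4 -2.1] 0.23879572825968806
```

```bash
python3 -c "
import cv2,numpy as np
s=cv2.imread('pics/scene_q.png')
cv2.imwrite('pics/sq.png',cv2.resize(s[90:270,270:430],(533,600),interpolation=2))"
```

```text
(no output)
```

View pics/sq.png

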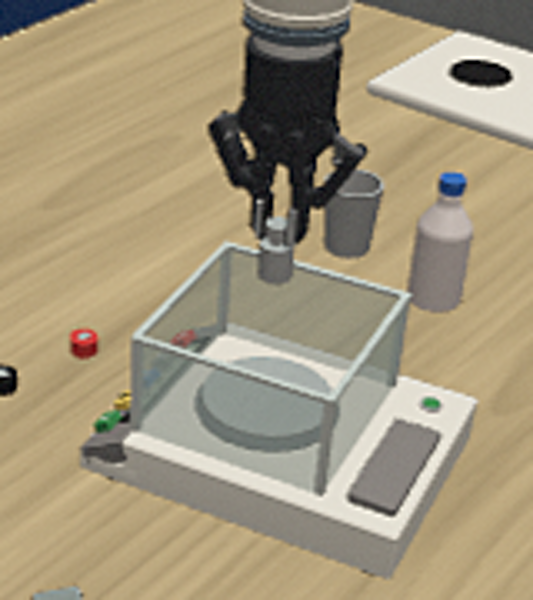

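Held upright, pan empty. Travel back over the tray.

```bash
python3 -m inch '[{"dp":[-10,15,0],"angular":[0,0,0],"fingers":255},{"dp":[-25,40,0],"angular":[0,0,0],"fingers":255},{"dp":[-45,70,0],"angular":[0,0,0],"fingers":255},{"dp":[-67,104,0],"angular":[0,0,0],"fingers":255},{"dp":[-89,138,0],"angular":[0,0,0],"fingers":255},{"dp":[-111,172,0],"angular":[0,0,0],"fingers":255},{"dp":[-133,206,0],"angular":[0,0,0],"fingers":255},{"dp":[-155,240,0],"angular":[0,0,0],"fingers":255},{"dp":[-177,274,0],"angular":[0,0,0],"fingers":255},{"dp":[-199,308,0],"angular":[0,0,0],"fingers":255},{"dp":[-219,338,0],"angular":[0,0,0],"fingers":255},{"dp":[-233,360,0],"angular":[0,0,0],"fingers":255}]'; python3 plan.py 479.9 -372 130 -.163 0
```

```text
clock: 21.72
eef_pos: [485.7, -352.7, 233.2]
tcp_rot: [-3.139, 0.002, 0.213]
contact_force: [0.2, 0.2, -1.8]
opening: 0.236
now [ 485.7 -352.7  233.2] [-3.139e+00  2.000e-03  2.130e-01] F [ 0.2  0.2 -1.8] op 0.236 t 21.7167
dp [ -9.6  17.8 103.2] ang [-0.002  0.002  0.376] rows 2.5214990443741754 3.006406197039181
```

```bash
python3 -m inch '[{"dp":[-8,10,5],"angular":[0,0,0.1],"fingers":255},{"dp":[-9,18,20],"angular":[0,0,0.2],"fingers":255},{"dp":[-9,18,45],"angular":[0,0,0.3],"fingers":255},{"dp":[-9,18,70],"angular":[0,0,0.376],"fingers":255},{"dp":[-9,18,90],"angular":[0,0,0.376],"fingers":255},{"dp":[-9,18,103],"angular":[0,0,0.376],"fingers":255},{"dp":[-9,18,103],"angular":[0,0,0.376],"fingers":255},{"dp":[-9,18,103],"angular":[0,0,0.376],"fingers":255},{"dp":[-9,18,103],"angular":[0,0,0.376],"fingers":255}]'; python3 plan.py 479.9 -372 40 -.163 0
```

```text
clock: 22.47
eef_pos: [483.6, -370.2, 132.7]
tcp_rot: [-3.141, -0.001, -0.162]
contact_force: [-1.1, -0.2, -1.6]
opening: 0.239
now [ 483.6 -370.2  132.7] [-3.141e+00 -1.000e-03 -1.620e-01] F [-1.1 -0.2 -1.6] op 0.239 t 22.4667
dp [-3.4  2.4 92.7] ang [-0.    -0.001  0.001] rows 2.224269864395213 0.014445974994567092
```

Lower to a few mm above the floor (TCP ≈ 45), then creep.

```bash
python3 -m inch '[{"dp":[-3.4,2.4,15],"angular":[0,0,0],"fingers":255},{"dp":[-3.4,2.4,35],"angular":[0,0,0],"fingers":255},{"dp":[-3.4,2.4,55],"angular":[0,0,0],"fingers":255},{"dp":[-3.4,2.4,72],"angular":[0,0,0],"fingers":255},{"dp":[-3.4,2.4,82],"angular":[0,0,0],"fingers":255},{"dp":[-3.4,2.4,86],"angular":[0,0,0],"fingers":255},{"dp":[-3.4,2.4,87],"angular":[0,0,0],"fingers":255},{"dp":[-3.4,2.4,87],"angular":[0,0,0],"fingers":255},{"dp":[-3.4,2.4,87],"angular":[0,0,0],"fingers":255}]'; python3 plan.py 479.9 -372 40 -.163 0; python3 look.py s scene wrist
```

```text
clock: 23.22
eef_pos: [480.1, -372.2, 46.1]
tcp_rot: [-3.142, -0.002, -0.162]
contact_force: [0.1, -0.4, -2.7]
opening: 0.242
now [ 480.1 -372.2   46.1] [-3.142e+00 -2.000e-03 -1.620e-01] F [ 0.1 -0.4 -2.7] op 0.242 t 23.2167
dp [-0.2 -0.2  6.1] ang [-0.    -0.002  0.001] rows 0.14675806312246367 0.016451415991928037
23.3167 [ 479.9 -372.1   46. ] [-3.141e+00 -2.000e-03 -1.620e-01] [ 0.1  0.2 -1.8] 0.23698428762290272
```

```bash
python3 -c "
import cv2,numpy as np
s=cv2.imread('pics/scene_s.png'); w=cv2.imread('pics/wrist_s.png')
a=cv2.resize(s[190:320,130:290],(480,390),interpolation=2); b=cv2.resize(w[100:360,190:450],(320,320),interpolation=2)
c=np.zeros((390,800,3),np.uint8); c[:,:480]=a; c[:320,480:]=b
cv2.imwrite('pics/ss1.png',c)"
```

```text
(no output)
```

View pics/ss1.png

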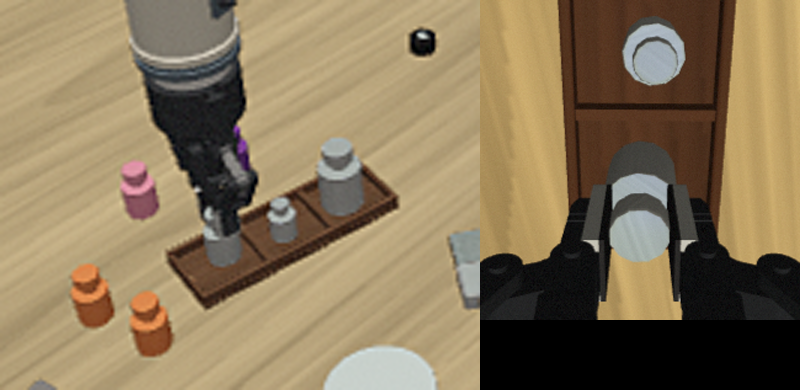

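```bash
python3 -m inch '[{"dp":[0,0,2],"angular":[0,0,0],"fingers":255},{"dp":[0,0,4],"angular":[0,0,0],"fingers":255},{"dp":[0,0,5],"angular":[0,0,0],"fingers":255},{"dp":[0,0,5],"angular":[0,0,0],"fingers":255},{"dp":[0,0,5],"angular":[0,0,0],"fingers":255}]';python3 -m inch '[{"dp":[0,0,0.6],"angular":[0,0,0],"fingers":255},{"dp":[0,0,0.6],"angular":[0,0,0],"fingers":255},{"dp":[0,0,0.6],"angular":[0,0,0],"fingers":255}]'
```

```text
clock: 23.73
eef_pos: [479.2, -371.6, 39.8]
tcp_rot: [-3.14, 0.0, -0.162]
contact_force: [0.3, -0.6, -2.1]
opening: 0.241
clock: 23.98
eef_pos: [479.4, -371.7, 39.4]
tcp_rot: [-3.141, -0.0, -0.162]
contact_force: [0.3, 0.1, -0.2]
opening: 0.242
```

```bash
python3 -m inch '[{"dp":[0,0,0.3],"angular":[0,0,0],"fingers":255},{"dp":[0,0,0.3],"angular":[0,0,0],"fingers":255}]';python3 -m inch '[{"dp":[0,0,0],"angular":[0,0,0],"fingers":190},{"dp":[0,0,0],"angular":[0,0,0],"fingers":175},{"dp":[0,0,0],"angular":[0,0,0],"fingers":160},{"dp":[0,0,0],"angular":[0,0,0],"fingers":140},{"dp":[0,0,0],"angular":[0,0,0],"fingers":130},{"dp":[0,0,0],"angular":[0,0,0],"fingers":130},{"dp":[0,0,-5],"angular":[0,0,0],"fingers":130},{"dp":[0,0,-20],"angular":[0,0,0],"fingers":130},{"dp":[0,0,-50],"angular":[0,0,0],"fingers":130},{"dp":[0,0,-90],"angular":[0,0,0],"fingers":130},{"dp":[0,0,-120],"angular":[0,0,0],"fingers":130},{"dp":[0,0,-140],"angular":[0,0,0],"fingers":130}]'; python3 -m inch '[{"dp":[-60,0,-30],"angular":[0,0,0],"fingers":130},{"dp":[-80,0,-40],"angular":[0,0,0],"fingers":130},{"dp":[-80,0,-40],"angular":[0,0,0],"fingers":130},{"dp":[-80,0,-40],"angular":[0,0,0],"fingers":130}]'; python3 look.py u scene top wrist
python3 -c "
import cv2,numpy as np
s=cv2.imread('pics/scene_u.png'); w=cv2.imread('pics/top_u.png')
a=cv2.resize(s[140:320,130:420],(600,372),interpolation=2); b=cv2.resize(w[100:300,240:540],(330,220),interpolation=2)
c=np.zeros((600,600,3),np.uint8); c[:372]=a; c[375:595,:330]=b
cv2.imwrite('pics/su1.png',c)"
```

```text
clock: 24.15
eef_pos: [479.5, -371.8, 39.4]
tcp_rot: [-3.141, -0.001, -0.162]
contact_force: [-0.5, 0.5, 2.5]
opening: 0.241
clock: 25.15
eef_pos: [480.3, -372.6, 182.9]
tcp_rot: [3.141, -0.004, -0.162]
contact_force: [0.6, -0.6, -0.1]
opening: 0.493
clock: 25.48
eef_pos: [399.2, -359.1, 220.9]
tcp_rot: [3.141, -0.002, -0.163]
contact_force: [-0.2, -1.2, 0.0]
opening: 0.489
25.6333 [ 401.1 -359.1  218.8] [-3.141e+00 -1.000e-03 -1.620e-01] [-0.  -0.6 -0.4] 0.49494020398603344
```

View pics/su1.png

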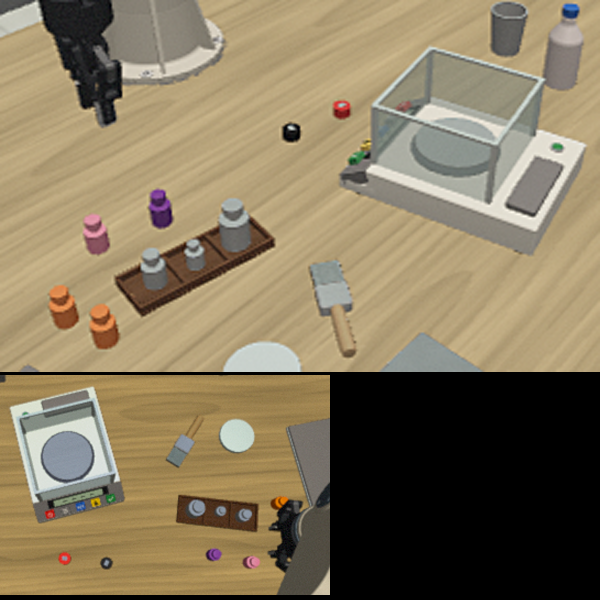

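```bash
python3 -c "
from geo import *
for n in ('scene',):
    a=load('pics/scene_a.npz');b=load('pics/scene_u.npz')
    d=cv2.absdiff(a['im'],b['im']).max(2)[235:300,180:270]; print('scene tray diff px',(d>60).sum())
z=load('pics/wrist_u.npz')
from rig import sign_off; print(sign_off())"
```

```text
scene tray diff px 0
the job is handed in; nothing more can be done
None
```

I calibrated the balance in the order you gave and handed the job in at about 26 s of the 72 s allowed. No verdict was reported.

- **Zero, then calibration, pan empty:** I pressed blue and then yellow, each against its stop at about 9 N and 20 N. Each was let up before the next move.
- **Weight on the pan:** The 200 g weight was set down under force feedback about 1 mm from the pan's centre and released. The pictures showed it standing upright.
- **Confirm:** I pressed green to its stop at about 13 N with the released weight on the pan, then let it come up.
- **Weight back in the tray:** It was set down and released within about 1 mm of where it was picked up.

**Final checks:**
- The last scene and top pictures show the weight upright in its own compartment, the pan empty and the arm clear.
- The tray area of the scene picture shows no change from the first picture. I saw no change in the other weights or bystanders, but only by eye.

Key travel and pan load can't be read directly. I judged the presses from the force at the stop and the tool's travel of about 3.5 mm past the estimated key tops. The wrist force read about 6 N upward when I first gripped the weight. It was back to the weight's own 2 N once lifted.

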